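# Push the stock bins back into line

## Robot

A 7-joint arm with a two-finger parallel gripper is mounted at the origin on the work surface. World frame = base frame: x ahead of the robot, y to its left, z up, the work surface at z = 0. Lengths are in m, angles in rad, forces in N, time in s.
With the tool pointing down it reaches from about 0.4 to 0.85 m from the base axis. Payload 10.4 kg.
Tool frame: the origin (TCP) lies at the very end of the fingers, on their centre line; the grasp point (between the pads) lies 19 mm behind it; z points along the fingers, y is the direction in which the jaws open and shut (so a half turn about z gives the same grasp; the last joint's range is limited). The gripper opens to 87 mm and grips with 3 to 60 N. Pads are 19 mm wide; open, the fingers measure 117 mm over their backs; the gripper's body (75 mm by 190 mm) begins 51 mm behind the grasp point.
Start: joints at [1.281, 0.332, -0.065, 1.46, 0.022, 1.35, -0.088], TCP at [0.165, -0.603, 0.195] pointing down, gripper open.
Joint ranges: [-2.6, 2.6], [-0.5, 2.12], [-1.47, 1.34], [0.16, 2.42], [-1.27, 4.41], [0.06, 2.06], [-2.6, 2.6]. Speed limits (rad/s): [2.22, 2.22, 2.79, 2.79, 3.14, 3.14, 3.14].

## Interface

Orientations are given as a unit quaternion [x, y, z, w].
In Python, from bench import read_state, imaging, r gives the robot as it stands. The module is installed in compiled form; this text tells all that it offers.
- The arm moves only by the tool move_arm, never from a script. Its argument "series" is a list of rows, each a list of 4 numbers: the shift along the tool's x, y, z in m, then the turn about the tool's z in rad. In form: [[x, y, z, roll], ...]. A call has 1 to 20 rows; each row is the pose to reach, as a shift and turn from the pose commanded when the call began, along the tool's axes at that moment; what a row does not reach only later rows make up. A row lasts 1/10 s, in which the tool goes at most 50 mm and 8.59 degrees, less where a joint would pass 70% of its speed; a pose out of reach is approached as far as the arm can. A call with a gripper value outside its range is refused whole. "claw" is the gripper's target within -1 to 1 (fully open at 1, half-way at 0, shut at -1), set as the call begins (left out, the last holds). The fingers move at their own pace and stop on an object; "newtons" is the grip in N (left out, the last holds). Time passes only in rows, so rows that repeat a pose let the fingers close. It gives the time, the measured TCP pose, the force and the opening at its end, in the units of the state.
- read_state(): the state, without advancing time (a new reading comes with each control period).
- imaging.camera(name): name is "side" or "top"; returns (picture, depth): 420x560x3 uint8, red, green, blue; 420x560 float32, m along the optical axis (not along the pixel's ray), 0 where there is no reading.
- imaging.get_calibration(name): a dict with "camera_matrix" (3x3 intrinsics, pixels), "k1" (the pictures are not rectified: a ray, as slopes to the right and down, at radius r is drawn at 1 + k1 r^2 times it, then the intrinsics apply), "R" (3x3) and "t" (3): a world point X has camera coordinates R X + t. Camera axes: x right, y down, z forward; pixel columns grow to the right and rows downward; lengths in m; the calibration is good to about 2 mm. A picture is of the moment at which its call begins. get_calibration takes no time and is no camera call.
- r.close_job(): hands the job in, once; it reports no verdict.
The state is a dict: "time": time; "joint_positions": joint angles; "joint_vel": joint speeds; "joint_torque": joint torques, N m; "ee_pos": TCP position; "eef_rot": TCP orientation; "ft_force": force on the tool from outside, world axes, zero at the start; "torque": the same for the moment, N m; "width": finger opening in m.
Only numpy, scipy, OpenCV 4.12 (cv2) and the standard library are available. Lean on these libraries where they do the work, as an engineer would, in place of code of your own. Each camera call takes 0.05 s, during which the arm holds its last target.

## Task

Two of the five cardboard stock bins on the bench have been left standing out from the row. Push each of them straight back along the bench with your fingers, gently so as not to crush the cardboard, until it is right up against the steel rail behind and in line with the others. Do not lift or tip any bin, keep the other three in line, leave the things lying around where they are, and finish clear of everything.

Things in the scene. Friction and masses are not known exactly. Their poses are not given: they have to be found in the camera images.
- back_rail: Steel angle rail fixed to the bench behind the bins, 600 mm long, 55 mm high: the stop for their backs. Origin: on the bench 250 mm in front of the middle of its upright face, so x = 0 is the line where the bins' fronts belong (a bin against the rail has its origin at x = 0, its x parallel); x square to the rail, away from the robot; y along it. Its place and angle vary (40 mm, 0.1 rad).
- bin_a: Open cardboard stock bin, 95 mm wide (y), 250 mm long (x), board 3 mm; front wall 70 mm high, sides slope up from 70 mm at the front to 160 mm at 170 mm behind it and on to the back wall. First 60 mm inside the front are empty. Loose, 0.33 to 0.83 kg, slides with friction. Origin: foot of the front wall's outer face, mid-width, on the bench; x from front to back, towards the rail. Holds slim white cartons.
- bin_b: Bin of the same shape, size, mass and origin as bin_a; holds three brown cartons. The five bins stand side by side along the rail at 108 mm pitch, about 13 mm apart, in any order, a blank paper label stuck to the bench in front of each place.
- bin_c: Bin of the same shape, size, mass and origin as bin_a; holds six white jars with black caps. Any two of the five bins start 50 to 105 mm out from the rail, towards the robot; the other three start within 3 mm of it.
- bin_d: Bin of the same shape, size, mass and origin as bin_a; holds nine upright cardboard tubes with white ends.
- bin_e: Bin of the same shape, size, mass and origin as bin_a; holds eight thin grey cartons.
- tin: Closed round metal tin, 57 mm across, 56 mm high. It stands on the bench 75 to 130 mm in front of one of the bins that are in line. Bystander. Origin: middle of its underside.
- small_carton: Small closed cardboard carton, 60 x 45 x 40 mm high. It stands on the bench 75 to 130 mm in front of one of the bins that are in line. Bystander. Origin: middle of its underside.
- stapler: Desk stapler, 105 mm long (along its x, which points roughly away from the robot), 26 mm wide, 40 mm high. It stands on the bench 75 to 130 mm in front of one of the bins that are in line. Bystander. Origin: middle of its underside.
- tape_roll: Roll of brown packing tape lying flat, 100 mm across, 48 mm high, to the left of the row. Bystander. Origin: middle of its underside.
- marker: Marker pen lying on the bench, 127 mm long, 17 mm thick, left of the robot's front. Bystander. Origin: on the bench under its middle.
- scanner: Hand scanner lying on its side, about 180 mm long, 38 mm high, to the right of the row. Bystander. Origin: on the bench under its middle.

How it is judged:
By the outcome, as a careful person would: the job done as asked, in the order asked, and still so for the second after the job is handed in, with the robot touching nothing.
It also fails if it takes over 51 s, if anything falls off the work surface, if the arm or the gripper's body presses on something with over 40 N, if the wrist force passes 120 N, or if a joint passes its speed limit or range.

## Working session

There is one attempt and no reset: what is moved stays moved. The work goes in short steps, Python scripts to look and compute and a tool call to move; the robot and the scene stay as the last step left them, time stands still between calls to the robot, and variables do not carry over. Pictures are saved under pics/ and viewed, and the job is handed in when it is done.

Besides the shell and the picture viewer there is one more tool, called after ">>>" as a command line: name --pt "numbers of a row" for each row, then --argument value for the rest. move_arm: Moves the arm, as the interface text tells. Its arguments: {"type":"object","properties":{"series":{"type":"array","items":{"type":"array","items":{"type":"number"}}},"claw":{"type":"number"},"newtons":{"type":"number"}},"required":["series"]}

```bash
mkdir -p pics
python3 - <<'E'
from bench import read_state, imaging, r
import cv2,numpy as np
s=read_state()
for k,v in s.items(): print(k,np.round(v,4))
for n in("top","side"):
    p,d=imaging.camera(n); c=imaging.get_calibration(n)
    np.savez(f"{n}0.npz",p=p,d=d,**{k:np.array(v) for k,v in c.items()})
    cv2.imwrite(f"pics/{n}0.png",p[:,:,::-1]); print(n,c)
E
```

```text
time 0.0
joint_positions [ 1.2814  0.3328 -0.0647  1.4609  0.0216  1.3499 -0.0885]
joint_vel [-0.0016 -0.0024  0.001  -0.0003 -0.001  -0.0004 -0.0001]
joint_torque [ 3.00000e-04 -6.23249e+01  2.48000e-02 -3.89914e+01 -6.13000e-02
  3.95000e-02  2.00000e-04]
ee_pos [ 0.1647 -0.6025  0.1943]
eef_rot [ 9.911e-01  1.330e-01 -1.000e-04 -7.000e-04]
ft_force [-0.3625 -0.1843 -0.6869]
torque [-0.0695  0.0038  0.0099]
width 0.0868
top {'camera_matrix': array([[521.45115396,   0.        , 275.87603456],
       [  0.        , 521.45115396, 209.06351817],
       [  0.        ,   0.        ,   1.        ]]), 'k1': -0.18790696697815698, 'R': array([[-0.00268532, -0.99998999, -0.0035777 ],
       [-0.98771984,  0.00321122, -0.15620248],
       [ 0.1562124 ,  0.00311431, -0.98771858]]), 't': array([0.01935641, 0.4791194 , 1.53292179])}
side {'camera_matrix': array([[507.20748372,   0.        , 278.7411597 ],
       [  0.        , 507.20748372, 204.61480585],
       [  0.        ,   0.        ,   1.        ]]), 'k1': -0.11497981807287296, 'R': array([[-0.92772761, -0.37268181,  0.0207306 ],
       [-0.21639442,  0.49176169, -0.84341205],
       [ 0.30412981, -0.78694263, -0.53686716]]), 't': array([0.47302238, 0.14585528, 1.40630337])}
```

View pics/top0.png

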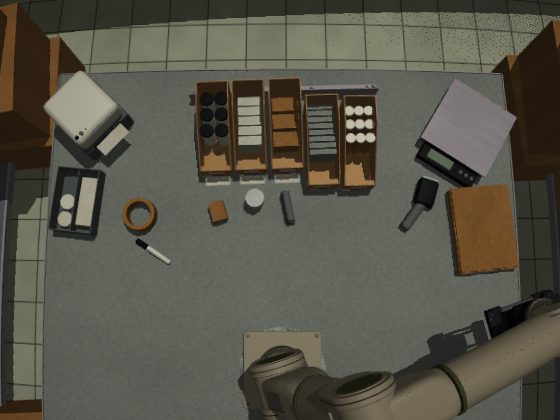

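View pics/side0.png

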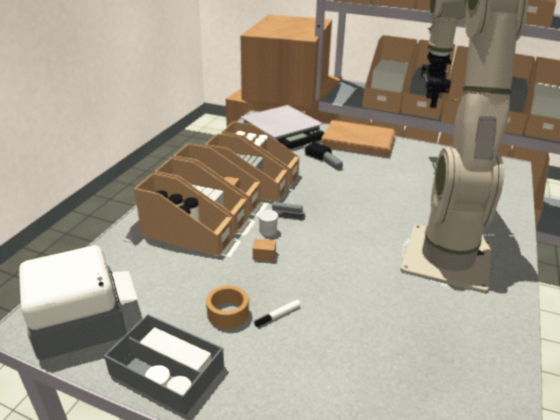

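The top view shows the bins left to right as jars, white, brown, grey, tubes. The grey bin (front about (322,186)) and the tube bin (front about (359,187)) stand out. The bystanders are at (218,211), (254,198) and (288,207). Next I'll measure them.

```bash
cat > h.py <<'E'
import numpy as np,cv2
from bench import read_state, imaging, r
def pts(p,d,c):
    K=c["camera_matrix"];h,w=d.shape
    u,v=np.meshgrid(np.arange(w),np.arange(h))
    n=cv2.undistortPoints(np.stack([u,v],-1).reshape(-1,1,2).astype(float),K,np.array([float(c["k1"]),0,0,0,0])).reshape(h,w,2)
    X=np.dstack([n*d[...,None],d])
    return (X-c["t"])@c["R"]   # R^T(X-t)
def proj(X,c):
    X=np.atleast_2d(X).astype(float)
    return cv2.projectPoints(X.reshape(-1,1,3),cv2.Rodrigues(np.array(c["R"]))[0],np.array(c["t"]),c["camera_matrix"],np.array([float(c["k1"]),0,0,0,0]))[0].reshape(-1,2)
E
python3 - <<'E'
from h import *
f=np.load("top0.npz"); W=pts(f["p"],f["d"],f)
d=f["d"]
np.set_printoptions(suppress=True,precision=3,linewidth=150)
for uv in [(280,240),(204,86),(230,84),(340,89),(370,90),(192,92),(214,171),(249,169),(287,167),(322,184),(358,185),(218,211),(254,198),(288,207),(315,120)]:
    print(uv,W[uv[1],uv[0]])
p=f["p"]; g=p[70:240,170:400]
cv2.imwrite("pics/crop.png",cv2.resize(g,None,fx=3.4,fy=3.4,interpolation=cv2.INTER_CUBIC)[:,:,::-1])
z=W[70:240,170:400,2]; cv2.imwrite("pics/h.png",cv2.resize(np.uint8(np.clip(z/0.18,0,1)*255),None,fx=3.4,fy=3.4,interpolation=cv2.INTER_NEAREST))
E
```

```text
(280, 240) [0.389 0.006 0.003]
(204, 86) [0.84  0.232 0.124]
(230, 84) [ 0.898  0.166 -0.003]
(340, 89) [ 0.859 -0.185  0.049]
(370, 90) [ 0.859 -0.281  0.043]
(192, 92) [0.87  0.289 0.003]
(214, 171) [0.59  0.203 0.072]
(249, 169) [0.596 0.098 0.068]
(287, 167) [ 0.6   -0.016  0.074]
(322, 184) [ 0.55  -0.12   0.067]
(358, 185) [ 0.546 -0.228  0.069]
(218, 211) [0.474 0.193 0.037]
(254, 198) [0.509 0.083 0.062]
(288, 207) [ 0.484 -0.019  0.043]
(315, 120) [ 0.738 -0.1    0.1  ]
```

View pics/crop.png

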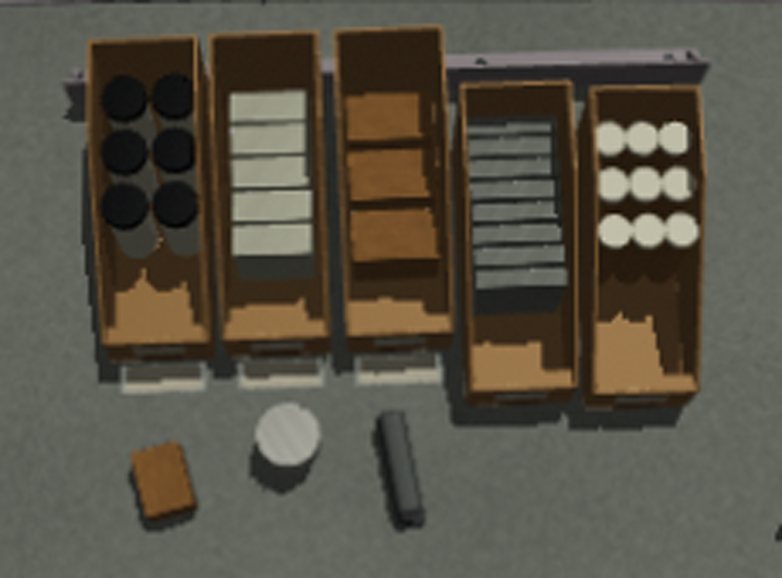

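View pics/h.png

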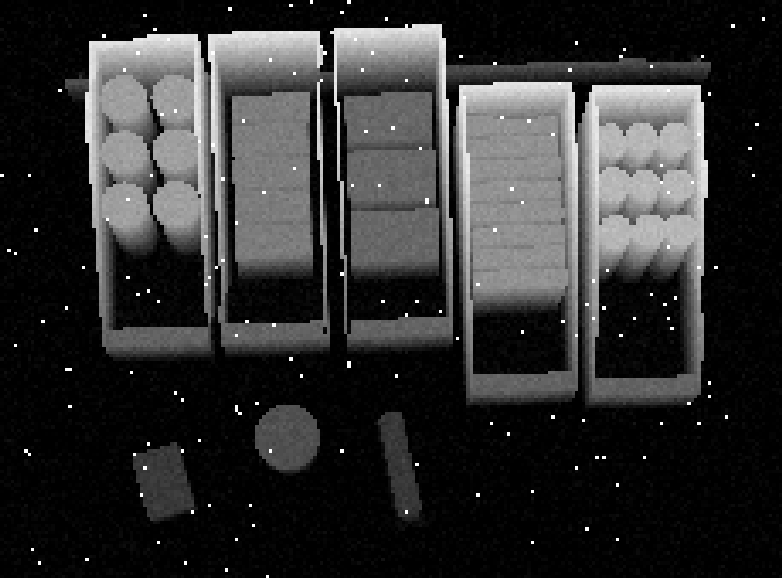

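```bash
cat > meas.py <<'E'
from h import *
def measure(f,verbose=True):
    d=cv2.medianBlur(f["d"],3); W=pts(f["p"],d,f); P=W[70:240,170:400].reshape(-1,3)
    # rail: upright's top, z~0.055, free stretch behind the right bins
    rl=P[(P[:,2]>.04)&(P[:,2]<.065)&(P[:,0]>.82)&(P[:,0]<.9)]
    print("rail pts",len(rl)); 
    if len(rl)>20:
        for yc in np.arange(-.3,.3,.05):
            q=rl[abs(rl[:,1]-yc)<.025]
            if len(q)>8: print("  y",yc.round(2),"x min/med/max",np.percentile(q[:,0],[5,50,95]).round(4))
    yaw=0.046
    for it in range(3):
        c,s=np.cos(yaw),np.sin(yaw)
        U=P[:,0]*c+P[:,1]*s; V=-P[:,0]*s+P[:,1]*c
        out=[]
        for v0 in [.175,.068,-.042,-.15,-.26]:
            m=(abs(V-v0)<.03)&(P[:,2]>.058)&(P[:,2]<.082)&(U<.63)&(U>.5)
            if m.sum()<5: out.append((np.nan,)*5);continue
            fu=np.median(U[m]); sl=np.polyfit(V[m],U[m],1)[0]
            # side walls: band 60..150 behind front, heights on the slope
            b=(U-fu>.03)&(U-fu<.16)&(abs(V-v0)<.06)&(abs(P[:,2]-(.07+.53*(U-fu)))<.012)
            L=V[b&(V>v0+.03)];R=V[b&(V<v0-.03)]
            out.append((fu,sl,np.median(L),np.median(R),m.sum()))
        out=np.array(out); yaw2=yaw
        q=out[:3,0]; mv=(out[:3,2]+out[:3,3])/2
        dy=-np.polyfit(mv,q,1)[0]; 
        if it<2: yaw=yaw+dy*(1)
    print("yaw",yaw)
    for o in out: print("front u %.4f slope %.3f  L %.4f R %.4f mid %.4f w %.4f n %d"%(o[0],o[1],o[2],o[3],(o[2]+o[3])/2,o[2]-o[3],o[4]))
if __name__=="__main__":
    measure(np.load("top0.npz"))
    f=np.load("top0.npz");W=pts(f["p"],f["d"],f)
    for n,(a,b,c,e) in dict(carton=(205,198,230,226),tin=(242,186,268,212),stapler=(278,186,300,228)).items():
        q=W[b:e,a:c].reshape(-1,3);q=q[(q[:,2]>.028)&(q[:,2]<.07)];print(n,np.median(q,0).round(4),np.percentile(q,[3,97],axis=0).round(3).tolist())
E
python3 meas.py
```

```text
rail pts 450
  y -0.3 x min/med/max [0.8595 0.8617 0.8673]
  y -0.25 x min/med/max [0.8596 0.8622 0.8662]
  y -0.2 x min/med/max [0.8571 0.8599 0.8632]
  y -0.15 x min/med/max [0.8561 0.8577 0.8613]
  y -0.1 x min/med/max [0.8531 0.8557 0.8589]
  y -0.05 x min/med/max [0.8443 0.8475 0.8585]
  y -0.0 x min/med/max [0.844  0.8453 0.8471]
  y 0.05 x min/med/max [0.8405 0.8441 0.8533]
  y 0.1 x min/med/max [0.839  0.8423 0.8435]
  y 0.15 x min/med/max [0.826  0.8409 0.8421]
  y 0.2 x min/med/max [0.832  0.8372 0.8393]
 ** On entry to DLASCL parameter number  4 had an illegal value
 ** On entry to DLASCL parameter number  4 had an illegal value
 ** On entry to DLASCL parameter number  4 had an illegal value
 ** On entry to DLASCL parameter number  4 had an illegal value
 ** On entry to DLASCL parameter number  5 had an illegal value
 ** On entry to DLASCL parameter number  4 had an illegal value
  return _methods._mean(a, axis=axis, dtype=dtype,
  ret = ret.dtype.type(ret / rcount)
Traceback (most recent call last):
  File "meas.py", line 31, in <module>
    measure(np.load("top0.npz"))
    ~~~~~~~^^^^^^^^^^^^^^^^^^^^^
  File "meas.py", line 26, in measure
    dy=-np.polyfit(mv,q,1)[0];
        ~~~~~~~~~~^^^^^^^^
numpy.linalg.LinAlgError: SVD did not converge in Linear Least Squares
```

```bash
python3 - <<'E'
s=open('meas.py').read()
s=s.replace("""P=W[70:240,170:400].reshape(-1,3)
""","""P=W[70:240,170:400].reshape(-1,3); W0=pts(f["p"],f["d"],f); Q=W0[70:240,170:400].reshape(-1,3)
""")
s=s.replace("V=-P[:,0]*s+P[:,1]*c\n","V=-P[:,0]*s+P[:,1]*c; A=Q[:,0]*c+Q[:,1]*s; B=-Q[:,0]*s+Q[:,1]*c\n")
s=s.replace("b=(U-fu>.03)&(U-fu<.16)&(abs(V-v0)<.06)&(abs(P[:,2]-(.07+.53*(U-fu)))<.012)","b=(A-fu>.01)&(A-fu<.16)&(abs(B-v0)<.054)&(abs(Q[:,2]-(.07+.53*(A-fu)))<.012)")
s=s.replace("L=V[b&(V>v0+.03)];R=V[b&(V<v0-.03)]","L=B[b&(B>v0+.038)];R=B[b&(B<v0-.038)]")
s=s.replace("mv=(out[:3,2]+out[:3,3])/2","mv=np.array([.175,.068,-.042])")
open('meas.py','w').write(s)
E
python3 meas.py 2>&1 | grep -v Warn
```

```text
rail pts 450
  y -0.3 x min/med/max [0.8595 0.8617 0.8673]
  y -0.25 x min/med/max [0.8596 0.8622 0.8662]
  y -0.2 x min/med/max [0.8571 0.8599 0.8632]
  y -0.15 x min/med/max [0.8561 0.8577 0.8613]
  y -0.1 x min/med/max [0.8531 0.8557 0.8589]
  y -0.05 x min/med/max [0.8443 0.8475 0.8585]
  y -0.0 x min/med/max [0.844  0.8453 0.8471]
  y 0.05 x min/med/max [0.8405 0.8441 0.8533]
  y 0.1 x min/med/max [0.839  0.8423 0.8435]
  y 0.15 x min/med/max [0.826  0.8409 0.8421]
  y 0.2 x min/med/max [0.832  0.8372 0.8393]
yaw 0.03464570569945061
front u 0.6034 slope 0.024  L 0.2232 R 0.1302 mid 0.1767 w 0.0930 n 123
front u 0.6014 slope 0.132  L 0.1169 R 0.0275 mid 0.0722 w 0.0894 n 139
front u 0.6035 slope -0.023  L 0.0104 R -0.0823 mid -0.0359 w 0.0927 n 116
front u 0.5531 slope -0.067  L -0.0974 R -0.1895 mid -0.1435 w 0.0921 n 157
front u 0.5432 slope -0.016  L -0.2071 R -0.2990 mid -0.2531 w 0.0918 n 116
carton [0.4731 0.1948 0.0401] [[0.444, 0.171, 0.033], [0.501, 0.217, 0.046]]
tin [0.5097 0.0831 0.0561] [[0.485, 0.059, 0.049], [0.535, 0.107, 0.062]]
stapler [ 0.4882 -0.0157  0.0388] [[0.446, -0.031, 0.031], [0.531, -0.001, 0.045]]
```

```bash
cat > m2.py <<'E'
from h import *
def m2(f):
    K=f["camera_matrix"];R=f["R"];t=f["t"];C=-R.T@t
    def cast(uv,z):
        n=cv2.undistortPoints(np.array(uv,float).reshape(-1,1,2),K,np.array([float(f["k1"]),0,0,0,0])).reshape(-1,2)
        D=np.c_[n,np.ones(len(n))]@R
        s=(z-C[2])/D[:,2]; return C+s[:,None]*D
    g=cv2.cvtColor(f["p"],cv2.COLOR_RGB2HSV)[...,2].astype(float)
    yaw=.043;c,s=np.cos(yaw),np.sin(yaw)
    res=[]
    for v0 in [.177,.070,-.038,-.146,-.255]:
        # column scan: front rim outer edge = strongest bright->dark drop near expected row, brightness rim vs face
        E=[]
        for dv in np.linspace(-.035,.035,15):
            us=np.arange(.50,.64,.0005); v=v0+dv
            X=np.c_[us*c-v*s,us*s+v*c,np.full(len(us),.07)]
            q=proj(X,f).astype(np.float32)
            I=cv2.remap(g.astype(np.float32),q[:,0].reshape(1,-1),q[:,1].reshape(1,-1),cv2.INTER_LINEAR)[0]
            I=np.convolve(I,np.ones(3)/3,'same')
            dI=np.gradient(I)  # with u growing: dark face -> bright rim: positive
            E.append((us,dI,dv))
        res.append(E)
    return res,cast
if __name__=="__main__":
    import sys
    f=np.load(sys.argv[1]); guess=[float(x) for x in sys.argv[2:]] or [.603,.602,.603,.553,.543]
    f={k:f[k] for k in f}
    res,_=m2(f)
    yaw=.043;fr=[]
    for E,u0,v0 in zip(res,guess,[.177,.070,-.038,-.146,-.255]):
        a=[];b=[]
        for us,dI,dv in E:
            m=abs(us-u0)<.014; i=np.argmax(np.where(m,dI,-1e9)); a.append(us[i]);b.append(dv)
        a=np.array(a);b=np.array(b);med=np.median(a);k=abs(a-med)<.004
        p=np.polyfit(b[k],a[k],1); fr.append(p[1])
        print("front u %.4f slope %.3f  n%d"%(p[1],p[0],k.sum()),a.round(4).tolist())
    print("row slope of first three",np.polyfit([.177,.07,-.038],fr[:3],1)[0])
    # rail
    W=pts(f["p"],f["d"],f);P=W[70:240,170:400].reshape(-1,3)
    q=P[(P[:,2]>.048)&(P[:,2]<.062)&(P[:,0]>.83)&(P[:,0]<.88)&(P[:,1]<-.08)]
    l=cv2.fitLine(q[:,:2].astype(np.float32),cv2.DIST_HUBER,0,.001,.001).ravel();print("rail dir",l[0]/l[1],"pt",l[2:],len(q))
    c,s=np.cos(yaw),np.sin(yaw);U=P[:,0]*c+P[:,1]*s;V=-P[:,0]*s+P[:,1]*c
    for u0,v0 in zip(guess,[.177,.070,-.038,-.146,-.255]):
      for sg in(1,-1):
        b=(U-u0>.01)&(U-u0<.16)&(abs(V-v0-sg*.046)<.008)&(abs(P[:,2]-(.07+.53*(U-u0)))<.012)
        if b.sum()>10:
            l=cv2.fitLine(np.c_[U,V][b].astype(np.float32),cv2.DIST_HUBER,0,.001,.001).ravel();print("side v0",v0,sg,"slope dv/du %.3f"%(l[1]/l[0]),"v at u0+.1: %.4f"%(l[3]+(u0+.1-l[2])*l[1]/l[0]),b.sum())
E
python3 m2.py top0.npz
```

```text
front u 0.5999 slope 0.050  n15 [0.5985, 0.598, 0.599, 0.5985, 0.5995, 0.599, 0.6, 0.5995, 0.6005, 0.6, 0.601, 0.6005, 0.6015, 0.601, 0.602]
front u 0.5986 slope -0.004  n15 [0.599, 0.5985, 0.5995, 0.6, 0.5995, 0.5975, 0.597, 0.598, 0.5975, 0.598, 0.599, 0.5985, 0.599, 0.5985, 0.5995]
front u 0.5977 slope -0.011  n15 [0.597, 0.5975, 0.598, 0.5975, 0.598, 0.5985, 0.599, 0.5985, 0.599, 0.5975, 0.5965, 0.597, 0.5965, 0.597, 0.5975]
front u 0.5428 slope -0.012  n15 [0.543, 0.5435, 0.544, 0.5435, 0.544, 0.542, 0.5415, 0.5415, 0.5425, 0.542, 0.543, 0.5425, 0.5425, 0.543, 0.543]
front u 0.5348 slope -0.004  n15 [0.535, 0.5355, 0.536, 0.5365, 0.533, 0.534, 0.534, 0.5345, 0.535, 0.534, 0.5345, 0.535, 0.5355, 0.535, 0.535]
row slope of first three 0.010384877940907578
rail dir -0.03189436 pt [ 0.858743   -0.18966173] 118
side v0 0.177 1 slope dv/du -0.009 v at u0+.1: 0.2175 93
side v0 0.177 -1 slope dv/du -0.011 v at u0+.1: 0.1248 84
side v0 0.07 1 slope dv/du -0.024 v at u0+.1: 0.1114 97
side v0 0.07 -1 slope dv/du -0.011 v at u0+.1: 0.0217 63
side v0 -0.038 1 slope dv/du -0.003 v at u0+.1: 0.0046 57
side v0 -0.038 -1 slope dv/du -0.008 v at u0+.1: -0.0879 69
side v0 -0.146 1 slope dv/du -0.016 v at u0+.1: -0.1016 83
side v0 -0.146 -1 slope dv/du -0.013 v at u0+.1: -0.1939 111
side v0 -0.255 1 slope dv/du -0.038 v at u0+.1: -0.2113 91
side v0 -0.255 -1 slope dv/du -0.003 v at u0+.1: -0.3020 123
```

>>> move_arm --pt "0.01 -0.006 0 0.01" --pt "0.03 -0.019 0 0.02" --pt "0.055 -0.035 0 0.03" --pt "0.08 -0.051 0 0.045" --pt "0.107 -0.068 0 0.06" --pt "0.134 -0.085 0 0.075" --pt "0.16 -0.102 0 0.09" --pt "0.187 -0.119 0 0.105" --pt "0.214 -0.136 0 0.12" --pt "0.24 -0.153 0 0.135" --pt "0.267 -0.17 0 0.15" --pt "0.294 -0.187 0 0.165" --pt "0.32 -0.204 0 0.18" --pt "0.347 -0.221 0 0.195" --pt "0.37 -0.236 0 0.21" --pt "0.39 -0.248 0 0.22" --pt "0.405 -0.258 0 0.23" --pt "0.415 -0.264 0 0.234" --pt "0.42 -0.268 0 0.234" --pt "0.42 -0.268 0 0.234" --claw 0.1

```text
time: 2.1
ee_pos: [0.4994, -0.233, 0.195]
eef_rot: [1.0, 0.017, -0.0, -0.0]
ft_force: [1.1, 0.3, 0.9]
width: 0.0477
```

>>> move_arm --pt "0 0 0.01 0" --pt "0 0 0.03 0" --pt "0 0 0.055 0" --pt "0 0 0.08 0" --pt "0 0 0.105 0" --pt "0 0 0.13 0" --pt "0 0 0.148 0" --pt "0 0 0.158 0" --pt "0 0 0.162 0" --pt "0 0 0.162 0"

```text
time: 3.1
ee_pos: [0.499, -0.234, 0.0329]
eef_rot: [1.0, 0.016, -0.0, 0.0]
ft_force: [-0.3, -0.4, 1.0]
width: 0.048
```

```bash
cat > look.py <<'E'
from h import *
import sys
n=sys.argv[1]
for c in ("top","side"):
    p,d=imaging.camera(c);k=imaging.get_calibration(c)
    np.savez(f"{c}{n}.npz",p=p,d=d,**{a:np.array(v) for a,v in k.items()})
    g=p[70:240,170:400] if c=="top" else p[110:280,120:340]
    cv2.imwrite(f"pics/{c}{n}.png",cv2.resize(g,None,fx=3.4,fy=3.4,interpolation=cv2.INTER_CUBIC)[:,:,::-1])
s=read_state();print(s["time"],s["ee_pos"],s["eef_rot"],s["ft_force"])
E
python3 look.py 1
```

```text
3.2 [ 0.49976224 -0.23404596  0.03389383] [9.99867218e-01 1.62813720e-02 5.84354873e-04 3.48856938e-04] [-0.78071872 -0.50554555 -0.12452693]
```

View pics/side1.png

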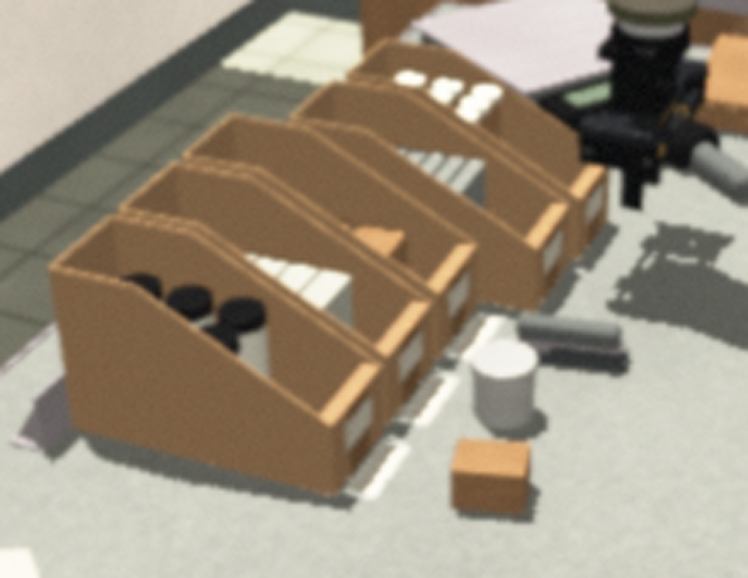

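View pics/top1.png

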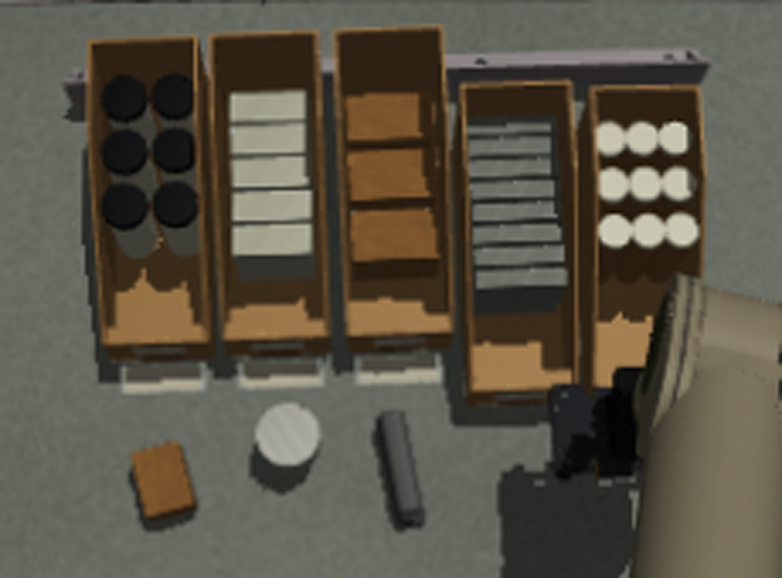

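The gripper is lowered in front of the tube bin, at about (620,150) in the side crop. It is clear of the bin walls and the stapler. Now I'll approach slowly.

>>> move_arm --pt "0.006 0 0 0" --pt "0.014 0 0 0" --pt "0.02 0 0 0" --pt "0.024 0 0 0" --pt "0.027 0 0 0" --pt "0.03 0 0 0" --pt "0.033 0 0 0" --pt "0.036 0 0 0" --pt "0.039 0 0 0" --pt "0.042 0 0 0" --pt "0.045 0 0 0" --pt "0.048 0 0 0"

```text
time: 4.4
ee_pos: [0.5458, -0.2328, 0.0329]
eef_rot: [1.0, 0.016, -0.002, 0.0]
ft_force: [-7.8, -0.2, 4.7]
width: 0.0479
```

>>> move_arm --pt "0.003 0 0 0" --pt "0.006 0 0 0" --pt "0.01 0 0 0" --pt "0.014 0 0 0" --pt "0.018 0 0 0" --pt "0.022 0 0 0" --pt "0.026 0 0 0" --pt "0.03 0 0 0" --pt "0.033 0 0 0" --pt "0.036 0 0 0" --pt "0.038 0 0 0" --pt "0.04 0 0 0"

```text
time: 5.6
ee_pos: [0.5858, -0.2314, 0.0329]
eef_rot: [1.0, 0.016, -0.002, 0.0]
ft_force: [-6.9, 0.3, 4.7]
width: 0.0478
```

```bash
python3 look.py 2
```

```text
5.7 [ 0.58613019 -0.2313332   0.03286096] [ 9.99870489e-01  1.60452756e-02 -1.23534527e-03  1.71083061e-04] [-5.19046771 -0.55417739  4.23133799]
```

View pics/side2.png

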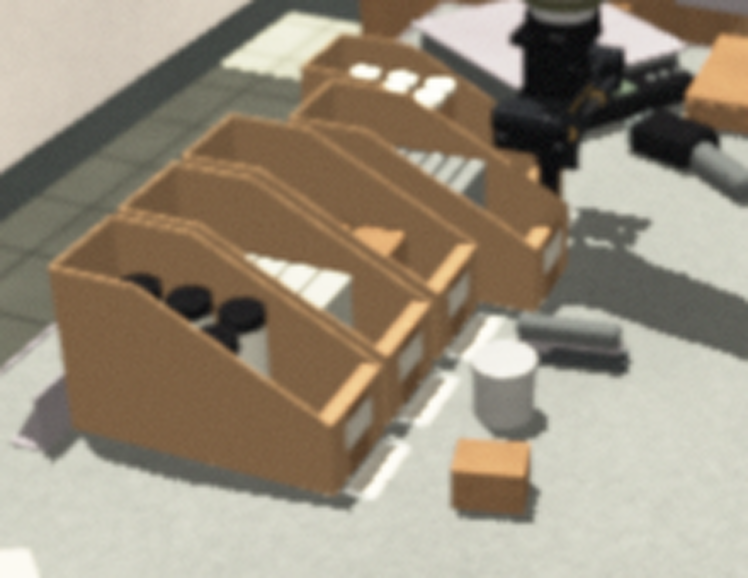

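View pics/top2.png

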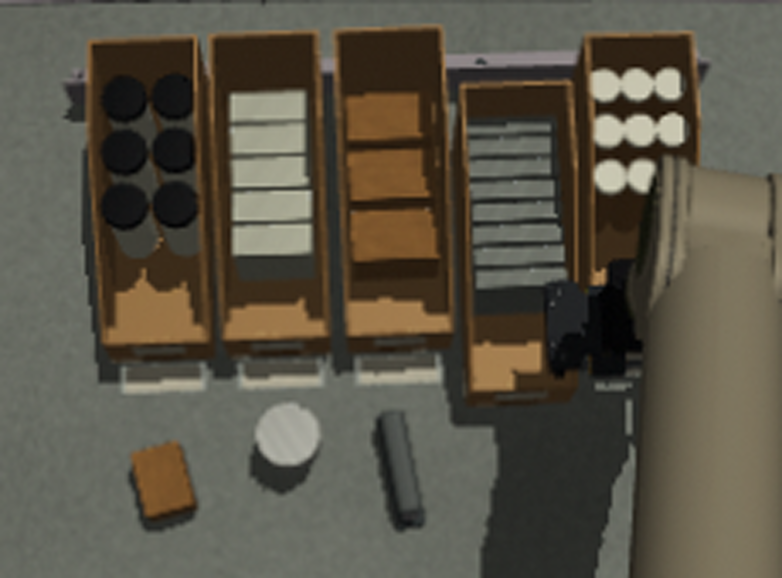

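The tube bin is moving straight. As a precaution, the gripper body could come near the grey bin's rising side wall, since that bin still stands out. I'll bring the grey bin back before finishing the tube bin.

>>> move_arm --pt "-0.004 0 0 0" --pt "-0.015 0 0 0" --pt "-0.035 0 0 0" --pt "-0.055 0 0 0" --pt "-0.068 0 0 0" --pt "-0.073 -0.002 0 0" --pt "-0.0745 -0.012 0 0" --pt "-0.0745 -0.03 0 0" --pt "-0.0745 -0.052 0 0" --pt "-0.0745 -0.075 0 0" --pt "-0.0745 -0.095 0 0" --pt "-0.0745 -0.106 0 0" --pt "-0.0745 -0.109 0 0" --pt "-0.0745 -0.109 0 0"

```text
time: 7.1
ee_pos: [0.5095, -0.1242, 0.0331]
eef_rot: [1.0, 0.017, 0.0, 0.0]
ft_force: [0.2, 0.7, -0.2]
width: 0.048
```

```bash
python3 look.py 3
```

```text
7.2 [ 0.50924009 -0.1253062   0.03301992] [9.99875252e-01 1.57935977e-02 3.01105348e-05 2.05091933e-04] [0.37426363 0.03108922 0.29019961]
```

View pics/side3.png

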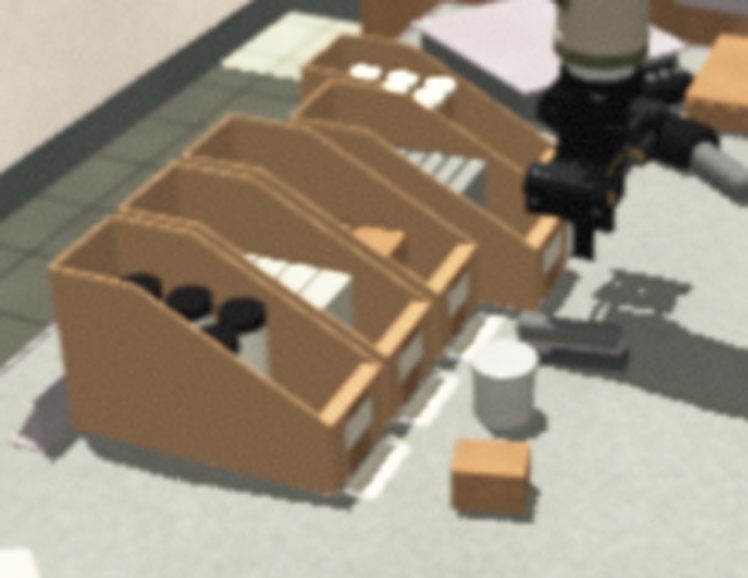

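View pics/top3.png

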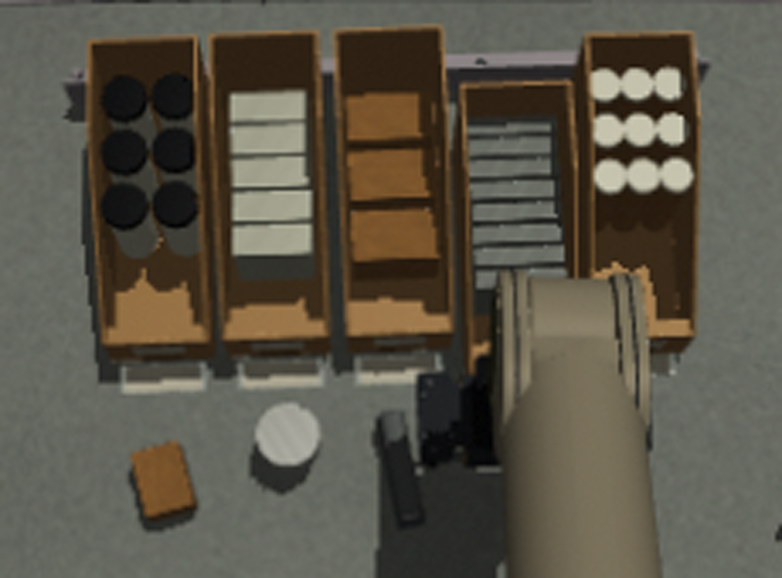

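The fingers are centred on the grey bin's front, the stapler is undisturbed, and the tube bin stayed straight and is nearly home. Now I'll push the grey bin.

>>> move_arm --pt "0.006 0 0 0" --pt "0.014 0 0 0" --pt "0.019 0 0 0" --pt "0.022 0 0 0" --pt "0.025 0 0 0" --pt "0.028 0 0 0" --pt "0.031 0 0 0" --pt "0.034 0 0 0" --pt "0.037 0 0 0" --pt "0.041 0 0 0" --pt "0.045 0 0 0" --pt "0.049 0 0 0" --pt "0.053 0 0 0" --pt "0.057 0 0 0" --pt "0.061 0 0 0" --pt "0.065 0 0 0" --pt "0.068 0 0 0" --pt "0.071 0 0 0" --pt "0.073 0 0 0" --pt "0.075 0 0 0"

```text
time: 9.2
ee_pos: [0.5843, -0.1218, 0.033]
eef_rot: [1.0, 0.016, -0.0, 0.0]
ft_force: [-2.5, -0.1, -1.1]
width: 0.0479
```

```bash
python3 look.py 4; python3 m2.py top4.npz .603 .602 .603 .597 .59 2>&1 | grep -v side
```

```text
9.3 [ 0.58456632 -0.1217559   0.03313218] [9.99864504e-01 1.64587303e-02 2.87567366e-04 2.12600301e-05] [ 0.27714276  1.35068061 -0.40942136]
front u 0.5999 slope 0.050  n15 [0.5985, 0.598, 0.599, 0.5985, 0.5995, 0.599, 0.6, 0.5995, 0.6005, 0.6, 0.601, 0.6005, 0.6015, 0.601, 0.602]
front u 0.5986 slope -0.004  n15 [0.599, 0.599, 0.599, 0.6, 0.5995, 0.5975, 0.597, 0.598, 0.5975, 0.598, 0.599, 0.5985, 0.599, 0.5985, 0.5995]
front u 0.5981 slope -0.039  n11 [0.5895, 0.5895, 0.5895, 0.5895, 0.598, 0.5985, 0.599, 0.5985, 0.599, 0.5975, 0.5965, 0.597, 0.5965, 0.597, 0.5975]
front u 0.5952 slope -0.067  n4 [0.5835, 0.5955, 0.584, 0.606, 0.5995, 0.611, 0.587, 0.594, 0.611, 0.61, 0.594, 0.5835, 0.611, 0.5895, 0.602]
front u 0.5875 slope 0.092  n9 [0.585, 0.5855, 0.5855, 0.585, 0.585, 0.5855, 0.5855, 0.5885, 0.5895, 0.5995, 0.5985, 0.597, 0.5775, 0.5935, 0.581]
row slope of first three 0.008281566712732093
rail dir -0.05959932 pt [ 0.85798717 -0.27383175] 8
```

View pics/top4.png

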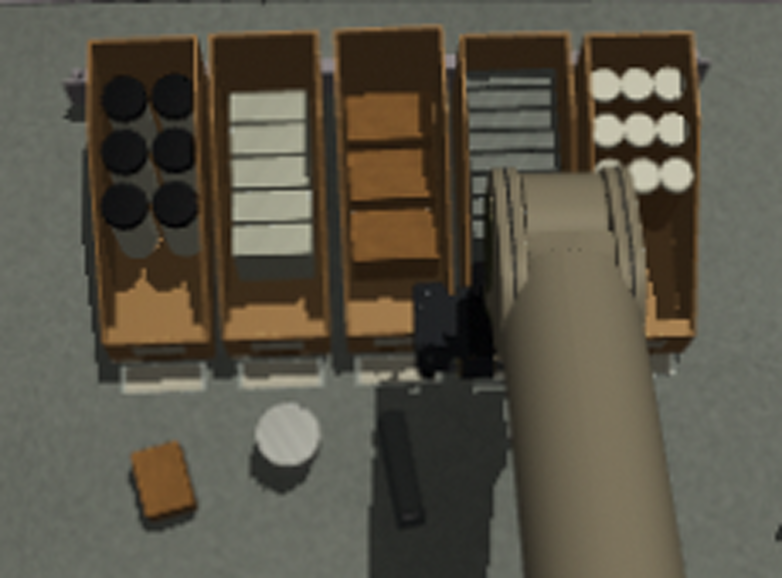

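The grey bin is sliding straight and has about 9 mm left. I'll creep the rest.

>>> move_arm --pt "0.001 0 0 0" --pt "0.002 0 0 0" --pt "0.003 0 0 0" --pt "0.004 0 0 0" --pt "0.005 0 0 0" --pt "0.006 0 0 0"

```text
time: 9.9
ee_pos: [0.5902, -0.1217, 0.0331]
eef_rot: [1.0, 0.016, -0.0, 0.0]
ft_force: [-4.2, -1.0, 2.2]
width: 0.0477
```

>>> move_arm --pt "0.0005 0 0 0" --pt "0.001 0 0 0" --pt "0.0015 0 0 0"

```text
time: 10.2
ee_pos: [0.5917, -0.1216, 0.0331]
eef_rot: [1.0, 0.016, -0.0, 0.0]
ft_force: [-5.1, 0.0, 3.2]
width: 0.0475
```

>>> move_arm --pt "0.0005 0 0 0" --pt "0.001 0 0 0"

```text
time: 10.4
ee_pos: [0.5927, -0.1216, 0.0331]
eef_rot: [1.0, 0.016, 0.0, 0.0]
ft_force: [-4.8, -1.1, 2.6]
width: 0.048
```

>>> move_arm --pt "0.0005 0 0 0" --pt "0.001 0 0 0"

```text
time: 10.6
ee_pos: [0.5937, -0.1215, 0.0331]
eef_rot: [1.0, 0.016, -0.0, 0.0]
ft_force: [-5.0, -0.5, 3.1]
width: 0.0481
```

>>> move_arm --pt "0.0005 0 0 0" --pt "0.001 0 0 0"

```text
time: 10.8
ee_pos: [0.5947, -0.1215, 0.0331]
eef_rot: [1.0, 0.016, 0.0, 0.0]
ft_force: [-4.9, -0.4, 4.2]
width: 0.0479
```

```bash
python3 look.py 5
```

```text
10.9 [ 0.59476523 -0.12149536  0.03310439] [9.99865608e-01 1.63938101e-02 8.12203575e-05 5.19886913e-05] [-4.09130267 -0.4385177   3.55744464]
```

View pics/top5.png

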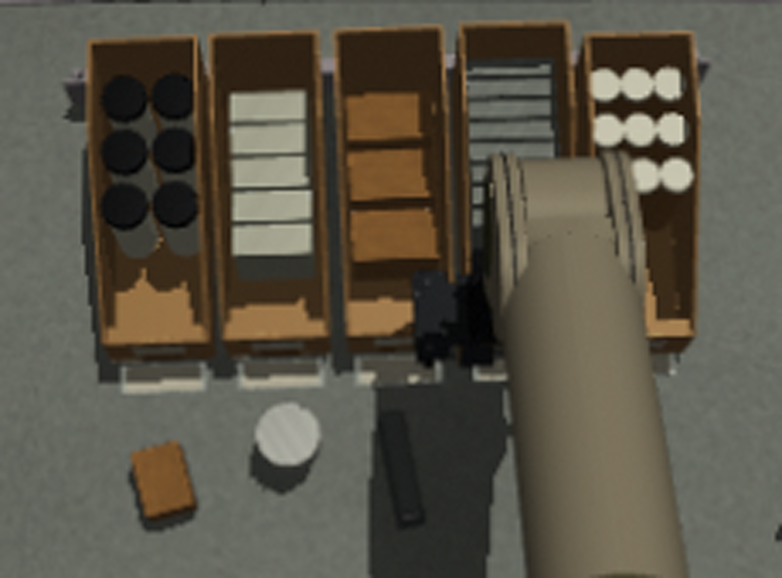

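The grey bin's back edge is at about row 24 in the crop and the row's trend predicts about 21, so roughly 2 mm remain.

>>> move_arm --pt "0.0005 0 0 0" --pt "0.001 0 0 0"

```text
time: 11.1
ee_pos: [0.5956, -0.1215, 0.0331]
eef_rot: [1.0, 0.016, -0.0, 0.0]
ft_force: [-5.7, -0.4, 5.0]
width: 0.0479
```

>>> move_arm --pt "0.0005 0 0 0" --pt "0.001 0 0 0"

```text
time: 11.3
ee_pos: [0.5958, -0.1215, 0.0331]
eef_rot: [1.0, 0.016, -0.001, 0.0]
ft_force: [-11.7, 0.1, 8.8]
width: 0.0481
```

Contact: the force doubled and motion stalled at TCP x = 0.5958. I'll back off and finish the tube bin, where I expect the stall near x = 0.599.

>>> move_arm --pt "-0.002 0 0 0" --pt "-0.01 0 0 0" --pt "-0.025 0 0 0" --pt "-0.037 0 0 0" --pt "-0.04 0.003 0 0" --pt "-0.04 0.015 0 0" --pt "-0.04 0.035 0 0" --pt "-0.04 0.06 0 0" --pt "-0.04 0.083 0 0" --pt "-0.04 0.1 0 0" --pt "-0.04 0.107 0 0" --pt "-0.04 0.109 0 0" --pt "-0.037 0.109 0 0" --pt "-0.03 0.109 0 0" --pt "-0.024 0.109 0 0" --pt "-0.02 0.109 0 0" --pt "-0.017 0.109 0 0" --pt "-0.014 0.109 0 0" --pt "-0.011 0.109 0 0" --pt "-0.008 0.109 0 0"

```text
time: 13.3
ee_pos: [0.5908, -0.231, 0.033]
eef_rot: [1.0, 0.016, -0.002, 0.0]
ft_force: [-7.7, 0.0, 5.5]
width: 0.0479
```

```bash
python3 look.py 6
```

```text
13.4 [ 0.59129315 -0.23093213  0.03290961] [ 9.99868165e-01  1.61973701e-02 -1.13577001e-03  9.25752781e-05] [-5.31287282  0.6161334   3.99735685]
```

View pics/top6.png

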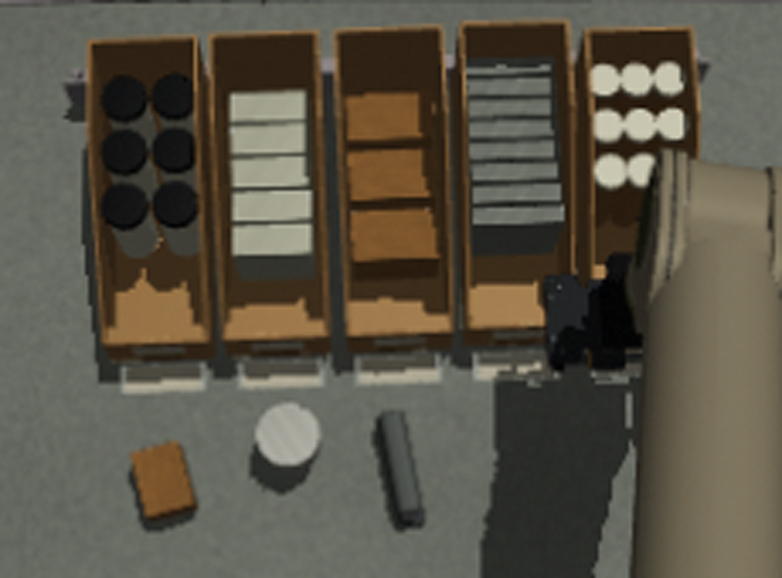

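The grey bin is now in line, with its back edge at row 22. I'll continue on the tube bin.

>>> move_arm --pt "0.001 0 0 0" --pt "0.002 0 0 0" --pt "0.003 0 0 0" --pt "0.004 0 0 0" --pt "0.005 0 0 0" --pt "0.006 0 0 0"

```text
time: 14.0
ee_pos: [0.5967, -0.2309, 0.0329]
eef_rot: [1.0, 0.016, -0.002, 0.0]
ft_force: [-7.3, -0.2, 5.6]
width: 0.0478
```

>>> move_arm --pt "0.0005 0 0 0" --pt "0.001 0 0 0"

```text
time: 14.2
ee_pos: [0.5977, -0.2309, 0.0329]
eef_rot: [1.0, 0.016, -0.002, 0.0]
ft_force: [-7.7, -0.3, 5.3]
width: 0.0481
```

>>> move_arm --pt "0.0005 0 0 0" --pt "0.001 0 0 0"

```text
time: 14.4
ee_pos: [0.5987, -0.2309, 0.0329]
eef_rot: [1.0, 0.016, -0.002, 0.0]
ft_force: [-6.3, 0.1, 4.8]
width: 0.0479
```

>>> move_arm --pt "0.0005 0 0 0" --pt "0.001 0 0 0"

```text
time: 14.6
ee_pos: [0.5994, -0.2309, 0.0329]
eef_rot: [1.0, 0.016, -0.002, 0.0]
ft_force: [-9.7, -0.6, 8.2]
width: 0.0478
```

>>> move_arm --pt "0.0005 0 0 0" --pt "0.0005 0 0 0"

```text
time: 14.8
ee_pos: [0.5994, -0.2309, 0.0329]
eef_rot: [1.0, 0.016, -0.002, 0.0]
ft_force: [-11.5, 0.4, 7.4]
width: 0.0481
```

It stalled at x = 0.5994, exactly as the rail line predicts. I'll retreat, then rise and move clear to look.

>>> move_arm --pt "-0.001 0 0 0" --pt "-0.004 0 0 0" --pt "-0.015 0 0 0" --pt "-0.035 0 0 0" --pt "-0.06 0 0 0" --pt "-0.085 0 0 0" --pt "-0.1 0 0 0" --pt "-0.105 0 -0.01 0" --pt "-0.105 0 -0.03 0" --pt "-0.105 0 -0.055 0" --pt "-0.105 0 -0.08 0" --pt "-0.105 0 -0.105 0" --pt "-0.105 0 -0.13 0" --pt "-0.105 0 -0.15 0" --pt "-0.105 0 -0.16 0" --pt "-0.105 0 -0.16 0"

```text
time: 16.4
ee_pos: [0.4977, -0.2338, 0.1947]
eef_rot: [1.0, 0.017, 0.001, 0.001]
ft_force: [0.4, -0.3, -0.5]
width: 0.0483
```

>>> move_arm --pt "-0.01 0.01 0 0" --pt "-0.025 0.03 0 0" --pt "-0.045 0.053 0 0" --pt "-0.065 0.077 0 0" --pt "-0.085 0.1 0 0" --pt "-0.105 0.124 0 0" --pt "-0.125 0.148 0 0" --pt "-0.145 0.172 0 0" --pt "-0.165 0.195 0 0" --pt "-0.185 0.219 0 0" --pt "-0.205 0.243 0 0" --pt "-0.225 0.266 0 0" --pt "-0.245 0.29 0 0" --pt "-0.265 0.313 0 0" --pt "-0.28 0.33 0 0" --pt "-0.292 0.345 0 0" --pt "-0.298 0.352 0 0" --pt "-0.3 0.355 0 0" --pt "-0.3 0.355 0 0"

```text
time: 18.3
ee_pos: [0.209, -0.5981, 0.1927]
eef_rot: [1.0, 0.017, 0.0, -0.0]
ft_force: [0.5, 1.0, 0.3]
width: 0.0475
```

```bash
python3 look.py 7; python3 m2.py top7.npz .600 .599 .598 .600 .6 2>&1;python3 - <<'E'
from h import *
for c in("top","side"):
    a=np.load(c+"0.npz")["p"].astype(int);b=np.load(c+"7.npz")["p"].astype(int)
    m=(abs(a-b).max(2)>25).astype(np.uint8)*255; cv2.imwrite(f"pics/diff_{c}.png",m)
f=np.load("top7.npz");W=pts(f["p"],f["d"],f)
for n,(a,b,c,e) in dict(carton=(205,198,230,226),tin=(242,186,268,212),stapler=(278,186,300,228)).items():
        q=W[b:e,a:c].reshape(-1,3);q=q[(q[:,2]>.028)&(q[:,2]<.07)];print(n,np.median(q,0).round(4))
E
```

```text
18.4 [ 0.20975176 -0.59766274  0.19307108] [ 9.99852323e-01  1.71821961e-02  2.91566319e-04 -1.38848335e-04] [0.16299427 0.16303464 0.06116726]
front u 0.5999 slope 0.050  n15 [0.5985, 0.598, 0.599, 0.5985, 0.5995, 0.599, 0.6, 0.5995, 0.6005, 0.6, 0.601, 0.6005, 0.6015, 0.601, 0.602]
front u 0.5986 slope -0.006  n15 [0.599, 0.599, 0.5995, 0.6, 0.5995, 0.5975, 0.597, 0.598, 0.5975, 0.598, 0.599, 0.5985, 0.599, 0.5985, 0.5995]
front u 0.5977 slope -0.011  n15 [0.597, 0.5975, 0.598, 0.5975, 0.598, 0.5985, 0.599, 0.5985, 0.599, 0.5975, 0.5965, 0.597, 0.5965, 0.597, 0.5975]
front u 0.5998 slope 0.031  n15 [0.598, 0.5985, 0.599, 0.5995, 0.6, 0.599, 0.5995, 0.5995, 0.6005, 0.601, 0.6, 0.6005, 0.601, 0.6015, 0.599]
front u 0.5987 slope 0.013  n15 [0.6005, 0.5975, 0.598, 0.598, 0.5985, 0.5985, 0.598, 0.599, 0.5985, 0.5985, 0.5985, 0.599, 0.599, 0.5995, 0.6]
row slope of first three 0.010385358677779889
rail dir -0.10275161 pt [ 0.8589128  -0.27316946] 8
side v0 0.177 1 slope dv/du -0.007 v at u0+.1: 0.2177 85
side v0 0.177 -1 slope dv/du -0.012 v at u0+.1: 0.1247 78
side v0 0.07 1 slope dv/du -0.012 v at u0+.1: 0.1121 103
side v0 0.07 -1 slope dv/du -0.017 v at u0+.1: 0.0215 67
side v0 -0.038 1 slope dv/du -0.003 v at u0+.1: 0.0047 55
side v0 -0.038 -1 slope dv/du -0.005 v at u0+.1: -0.0875 68
side v0 -0.146 1 slope dv/du -0.022 v at u0+.1: -0.1040 76
side v0 -0.146 -1 slope dv/du -0.017 v at u0+.1: -0.1957 74
side v0 -0.255 1 slope dv/du -0.028 v at u0+.1: -0.2126 102
side v0 -0.255 -1 slope dv/du -0.012 v at u0+.1: -0.3032 117
carton [0.4736 0.195  0.0391]
tin [0.5101 0.0832 0.0554]
stapler [ 0.4878 -0.0156  0.0386]
```

View pics/top7.png

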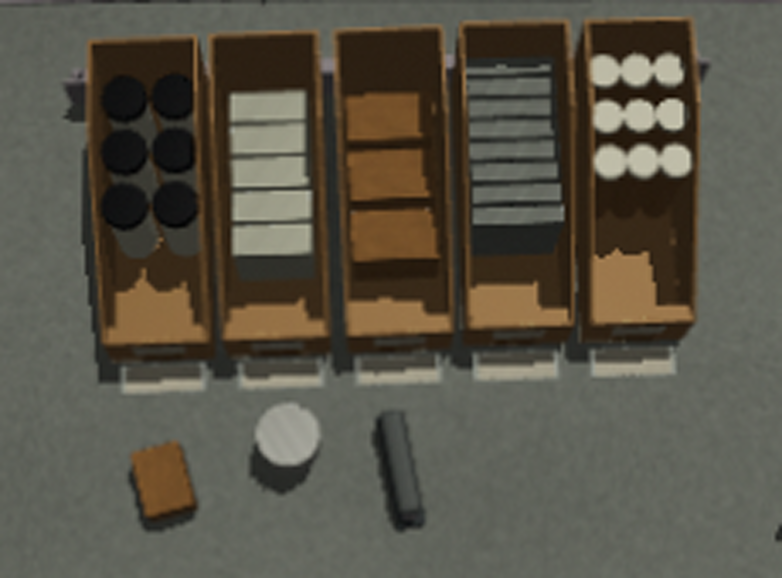

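View pics/diff_top.png

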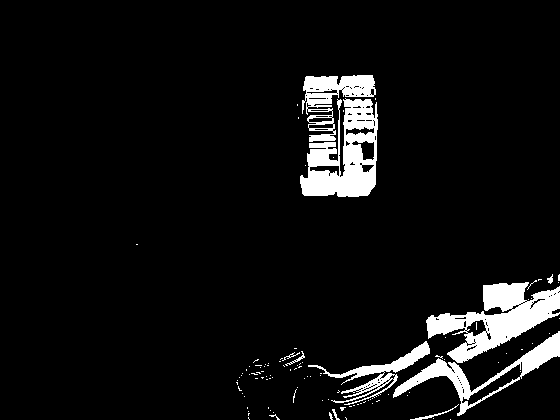

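View pics/side7.png

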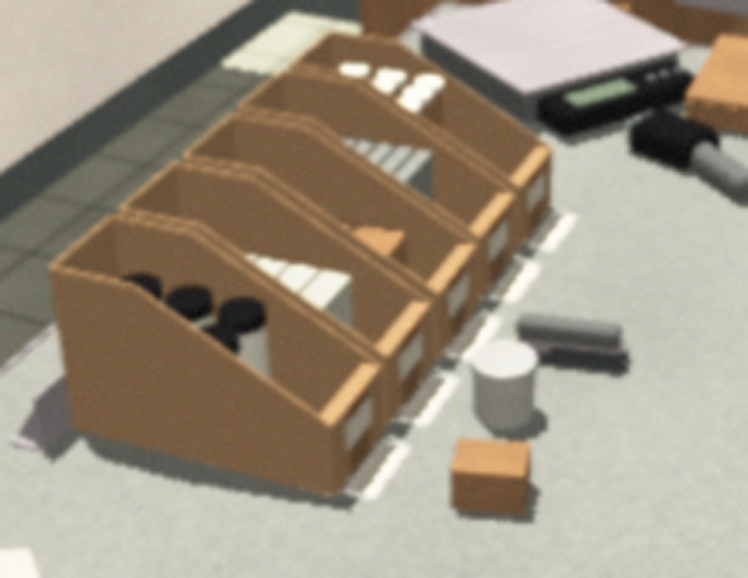

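The final views show all five bins in line, with each label strip equally exposed. Only the two pushed bins and the arm differ from the first picture. I'll hand the job in.

```bash
python3 -c "
from bench import r
print(r.close_job())"
```

```text
the job is handed in; nothing more can be done
None
```

I pushed both bins that stood out, the grey-carton bin (bin_e) and the tube bin (bin_d), straight back against the rail, and handed the job in at about 18.4 s.

- **Pushing:** I used two spread fingertips low on the front wall. I stopped the tube bin about 13 mm short, because the gripper body would have come close to the grey bin's side wall. I finished the grey bin first and then came back to it.
- **Rail contact:** Both bins ended in a clear stall with the force rising to about 12 N. It had been about 5 to 8 N while they slid. The tube bin stalled at x = 0.5994, which is where the rail's angle predicted from the grey bin's stop.
- **Final pictures:** Only the two pushed bins and the arm changed in the top view. The tin, carton and stapler are within 1 mm of where they started, and the other three bins have not moved. The arm is clear, and the wrist force reads close to zero.
- **Small disagreement:** In the top view the two pushed bins measure about 3 mm further back than a line through the other three. That fits the other three starting up to 3 mm off the rail, or edge-measurement bias. Because both pushed bins stalled against the rail, I left them there.

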